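Find the concealed catch of the fuse flap

TASK

The dashboard panel on the bench has a fuse flap that is shut by a concealed catch: one of the five identical switch blanks in its front row gives when pressed, the other four are rigid. Feel along the row with the closed fingertips, gently, and press the one that gives until the flap springs ajar; then push the flap with the outside of the fingers all the way open, so that it stays back on its own. Pinch and lift nothing, leave the other things on the bench where they lie, and finish clear of everything.

Things in the scene. Friction and masses are not known exactly. Their poses are not given: they have to be found in the camera images.
- fascia: grey dashboard panel lying flat on two wooden battens, fixed to the bench; 140 (x) x 250 (y) mm, its flat top 76 mm above the bench. Origin: centre of its underside, at bench height; x points away from the robot, y to the left, z up. In front the row of switch blanks; behind it on the left (y = +10 to +120 mm) two round gauges 5 mm proud, on the right (y = -110 to 0 mm) the flap
- row_middle (a point): centre of the middle blank's face, 74 mm above the bench; axes as the panel's. Five identical black blanks at y = +88, +44, 0, -44, -88 mm from here, each 42 (x) x 34 (y) mm, their faces 2 mm below the panel's top, in openings of 44 x 38 mm. Any one of the five, drawn anew each time, is the catch; nothing shows which
- catch (a joint): travel of the catch blank, m: 0 at rest, 0.006 fully pressed in (straight down). Spring: about 1.5 N to start it, 4 N at full travel; it frees the flap at 0.004 to 0.005 and comes back up when let go. The other blanks do not move
- flap (a joint): angle of the flap, rad: 0 shut, flush with the panel; about 0.95 once sprung ajar after the catch was pressed (free edge then 48 mm above the panel); pi/2 upright; 1.9 fully open against its stop. The hinge is along its far edge, lightly damped; past 1.65 the flap falls onto its stop by itself, before upright it falls back to ajar. Opening it takes under 1 N
- flap_edge (a point): middle of the flap's free edge, the edge nearest the robot; it moves with the flap. The flap is a 4 mm thick grey plate, 110 (y) x 58 (x) mm; in the middle of its inner side, close to the free edge, a latch tongue 24 mm wide stands 14 mm proud
- flap_hinge (a point): middle of the flap's hinge line, 74 mm above the bench, on the panel at x = +55.5 mm, y = -55 mm; axes as the panel's
- spanner_1: combination spanner, 171 mm long, 8 mm high, lying in front of the panel; leave it
- gauge_pod_grey: grey gauge pod, 76 x 162 x 44 mm, right of the panel; leave it
- ratchet: ratchet spanner with dark grip, 206 mm long, 20 mm high, lying left of the panel; leave it
- bulb_box: small yellow carton, 34 x 62 x 26 mm, lying in front of the panel's left end; leave it
- parts_brush: brush with wooden handle, 174 mm long, 12 mm high, lying behind the panel; leave it

How it is judged:
By the outcome, as a careful person would: the job done as asked, in the order asked, and still so for the second after the job is handed in, with the robot touching nothing.
It also fails if it takes over 54 s, if anything falls off the work surface, if the arm or the gripper's body presses on something with over 40 N, if the wrist force passes 120 N, or if a joint passes its speed limit or range.

ROBOT

A 6-joint arm with a two-finger parallel gripper is mounted at the origin on a cart in front of the work surface, level with it; the furniture and walls round the work are solid. World frame = base frame: x ahead of the robot, y to its left, z up, the work surface at z = 0. Lengths are in m, angles in rad, forces in N, time in s.
With the tool pointing down it reaches from about 0.375 to 0.975 m from the base axis. Payload 3.8 kg.
Tool frame: the origin (TCP) lies at the very end of the fingers, on their centre line; the grasp point (between the pads) lies 19 mm behind it; z points along the fingers, y is the line along which they close (so a half turn about z gives the same grasp; the last joint's range is limited). The gripper opens to 85 mm and grips with 20 to 120 N. Pads are 22 mm wide; open, the fingers measure 114 mm over their backs; the gripper's body (76 mm by 85 mm) begins 54 mm behind the grasp point. The pads swing forward as they close: fully open they stand 13 mm farther back than shut.
Start: joints at [-1.363, 0.264, 1.604, -0, 1.274, -0.037], TCP at [0.164, -0.655, 0.231] pointing down, gripper open.
Joint ranges: [-2.63, 2.63], [-0.94, 2.18], [0.31, 2.57], [-1.31, 4.45], [0, 2.66], [-2.55, 2.55]. Speed limits (rad/s): [2.57, 2.57, 3.14, 3.14, 3.14, 3.14].

INTERFACE

Orientations are given as a rotation vector (axis times angle).
In Python, from workcell import read_state, read_camera, calibration, finish_job gives the robot as it stands.
- The arm moves only by the tool step_arm, never from a script. Its argument "commands" is a list of rows, each an object of numbers: "fingers": the gripper's target within -1 to 1 (shut at 1, half-way at 0, fully open at -1); "dx", "dy", "dz": the shift along the tool's x, y, z in m; "roll": the turn about the tool's z in degrees. In form: [{"fingers": .., "dx": .., "dy": .., "dz": .., "roll": ..}, ...]. A call has 1 to 8 rows; each row is the pose to reach, as a shift and turn from the pose commanded when the call began, along the tool's axes at that moment; what a row does not reach only later rows make up. A row lasts 1/8 s, in which the tool goes at most 62.5 mm and 10.7 degrees, less where a joint would pass 70% of its speed; a pose out of reach is approached as far as the arm can. A call with a gripper value outside its range is refused whole. The fingers move at their own pace and stop on an object; "squeeze" is the grip in N (left out, the last holds). Time passes only in rows, so rows that repeat a pose let the fingers close. It gives the time, the measured TCP pose, the force, the opening and the grip force at its end, in the units of the state.
- read_state(): the state, without advancing time (a new reading comes with each control period).
- read_camera(name): name is "side" or "top"; returns (picture, depth): 384x512x3 uint8, blue, green, red; 384x512 float32, m along the optical axis (not along the pixel's ray), 0 where there is no reading.
- calibration(name): a dict with "intrinsics" (3x3 intrinsics, pixels), "world_to_cam" (4x4, takes a point from world to camera coordinates). Camera axes: x right, y up, looking along -z (the intrinsics and any distortion apply to the point x, -y, -z); pixel columns grow to the right and rows downward; lengths in m; the calibration is good to about 2 mm. A picture is of the moment at which its call begins. calibration takes no time and is no camera call.
- finish_job(): hands the job in; it is judged then, once.
The state is a dict: "time": time; "q": joint angles; "joint_vel": joint speeds; "joint_torque": joint torques, N m; "tool_pos": TCP position; "tcp_rot": TCP orientation; "wrist_force": force on the tool from outside, world axes, zero at the start; "torque": the same for the moment, N m; "width": opening from 0.0 (shut) to 1.0 (fully open); "grip_force": force on a finger pad.
Only numpy, scipy, OpenCV 4.12 (cv2) and the standard library are available. Lean on these libraries where they do the work, as an engineer would, in place of code of your own. Each camera call takes 0.05 s, during which the arm holds its last target. There are 200 camera calls.

## Working session

There is one attempt and no reset: what is moved stays moved. The work goes in short steps, Python scripts to look and compute and a tool call to move; the robot and the scene stay as the last step left them, time stands still between calls to the robot, and variables do not carry over. Pictures are saved under pics/ and viewed, at most 10 in all, crops included, and the job is handed in when it is done.

Besides the shell and the picture viewer there is one more tool, called by a JSON object that holds its "fn" and its "kwargs". step_arm: Moves the arm, as the interface text tells. Its arguments: {"type":"object","properties":{"commands":{"type":"array","items":{"type":"object","properties":{"fingers":{"type":"number"},"dx":{"type":"number"},"dy":{"type":"number"},"dz":{"type":"number"},"roll":{"type":"number"}}}},"squeeze":{"type":"number"}},"required":["commands"]}

```bash
mkdir -p pics
python3 - <<'E'
from workcell import *
import cv2,numpy as np
s=read_state();print({k:np.round(v,3) for k,v in s.items()})
for n in("top","side"):
    p,d=read_camera(n);cv2.imwrite(f"pics/{n}0.png",p);np.save(f"pics/{n}0.npy",d);c=calibration(n);print(n,c)
E
```

```text
{'time': np.float64(0.0), 'q': array([-1.363,  0.265,  1.605, -0.   ,  1.274, -0.037]), 'joint_vel': array([-0.001,  0.   ,  0.001,  0.   , -0.   , -0.001]), 'joint_torque': array([ 1.0000e-03, -5.1511e+01, -3.6731e+01,  0.0000e+00,  1.3000e-02,
        0.0000e+00]), 'tool_pos': array([ 0.163, -0.654,  0.23 ]), 'tcp_rot': array([-3.116, -0.383,  0.   ]), 'wrist_force': array([ 0.769, -0.556,  0.218]), 'torque': array([ 0.038,  0.007, -0.008]), 'grip_force': np.float64(0.0), 'width': np.float64(0.998)}
top {'intrinsics': array([[394.74600424,   0.        , 253.90504708],
       [  0.        , 394.74600424, 190.87254436],
       [  0.        ,   0.        ,   1.        ]]), 'world_to_cam': array([[-0.01747259, -0.99978502,  0.01116355, -0.15868526],
       [ 0.99894837, -0.01698243,  0.04258815, -0.54859911],
       [-0.04238941,  0.01189594,  0.99903034, -1.02815797],
       [ 0.        ,  0.        ,  0.        ,  1.        ]])}
side {'intrinsics': array([[367.75228006,   0.        , 258.59595739],
       [  0.        , 367.75228006, 190.09428314],
       [  0.        ,   0.        ,   1.        ]]), 'world_to_cam': array([[ 0.99774875,  0.06700566, -0.00276966, -0.52307684],
       [-0.02094998,  0.35065638,  0.93626983, -0.00455003],
       [ 0.06370658, -0.93410403,  0.35127073, -1.17933176],
       [ 0.        ,  0.        ,  0.        ,  1.        ]])}
```

View pics/top0.png

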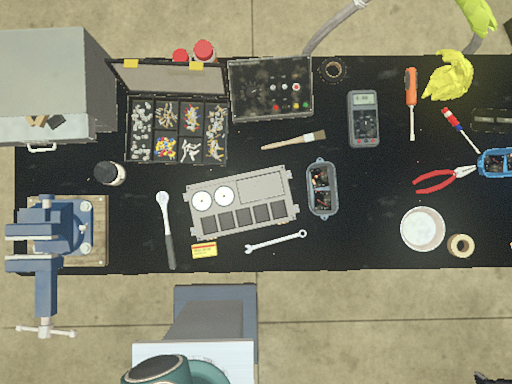

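View pics/side0.png

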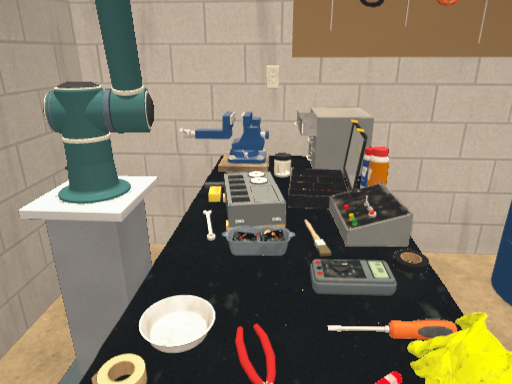

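The top view shows the panel at about (185–298, 165–240), turned about 10°. The black blanks run from (195,224) to (280,210), with the flap at upper right around (263,185) and the arm out of view. The side view shows the flap shut and the panel at (255,195).

```bash
cat > h.py <<'E'
from workcell import *
import cv2,numpy as np
def cloud(n,d):
    c=calibration(n);K=c["intrinsics"];T=np.linalg.inv(c["world_to_cam"])
    v,u=np.mgrid[:384,:512]
    P=np.stack([(u-K[0,2])/K[0,0]*d,-(v-K[1,2])/K[1,1]*d,-d,np.ones_like(d)],-1)
    return (P@T.T)[...,:3]
def ray(n,uv,z):
    c=calibration(n);K=c["intrinsics"];T=np.linalg.inv(c["world_to_cam"])
    uv=np.atleast_2d(uv).astype(float)
    r=np.c_[(uv[:,0]-K[0,2])/K[0,0],-(uv[:,1]-K[1,2])/K[1,1],-np.ones(len(uv))]@T[:3,:3].T
    o=T[:3,3];return o+r*((z-o[2])/r[:,2])[:,None]
E
python3 - <<'E'
from h import *
p=cv2.imread("pics/top0.png");d=np.load("pics/top0.npy");P=cloud("top",d)
m=np.zeros((384,512),np.uint8);m[155:250,175:305]=1
z=P[...,2];t=((z>.066)&(z<.095)&(m>0)).astype(np.uint8)
n,l,st,_=cv2.connectedComponentsWithStats(t);i=1+st[1:,4].argmax();t=(l==i).astype(np.uint8)
print("zmed",np.median(z[t>0]),st[i])
xy=ray("top",np.argwhere(t)[:,::-1],.076)[:,:2]
r=cv2.minAreaRect((xy*1000).astype(np.float32));print(r)
g=cv2.cvtColor(p,cv2.COLOR_BGR2GRAY)
b=((g<100)&(cv2.erode(t,np.ones((3,3)))>0)).astype(np.uint8)
n,l,st,ce=cv2.connectedComponentsWithStats(b)
for i in range(1,n):
    if st[i,4]>60: print(st[i],ce[i].round(1),ray("top",ce[i],.074).round(4))
cv2.imwrite("pics/c.png",cv2.resize(p[150:255,170:310],None,fx=5,fy=5,interpolation=cv2.INTER_CUBIC))
# tallest things near
for nm,(a,b_,c,e) in dict(pod=(150,225,302,345)).items(): print(nm,z[a:b_,c:e].max())
E
```

```text
zmed 0.07501187204584103 [ 185  164  111   77 5569]
((516.70556640625, -132.80645751953125), (139.4547119140625, 249.6350555419922), 11.459009170532227)
pod 1.05229631851414
```

View pics/c.png

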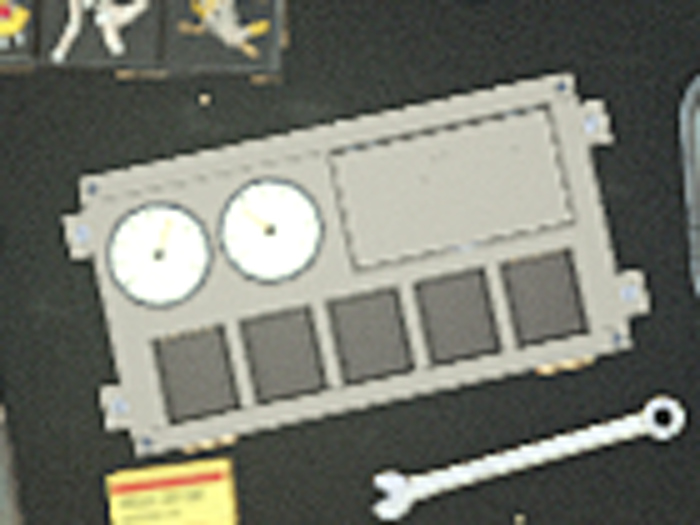

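The enlarged top view shows the five blanks at crop (197,373), (284,354), (371,335), (457,315) and (544,296). The flap's corners are near (332,152), (550,107), (572,220) and (357,268).

Run:
```python
from h import *
f=lambda a:(np.array(a)+.5)/5-.5+[170,150]
B=ray("top",f([(197,373),(284,354),(371,335),(457,315),(544,296)]),.074)
print(B.round(4)); v=B[0]-B[4];print("yaw",np.degrees(np.arctan2(-v[0],v[1])),np.linalg.norm(v))
F=ray("top",f([(332,152),(550,107),(572,220),(357,268)]),.076);print(F.round(4),F.mean(0))
p=cv2.imread("pics/top0.png");hs=cv2.cvtColor(p,cv2.COLOR_BGR2GRAY)
# check from panel centre
c=np.array([.5167,-.1328])
for y in (11.46,12.5):
    y=np.radians(y);R=np.array([[np.cos(y),-np.sin(y)],[np.sin(y),np.cos(y)]])
    print((R.T@(B[2,:2]-c)).round(4),(R.T@(F.mean(0)[:2]-c)).round(4))
```

```text
[[ 0.4627 -0.0551  0.074 ]
 [ 0.4713 -0.0982  0.074 ]
 [ 0.4799 -0.1413  0.074 ]
 [ 0.4891 -0.184   0.074 ]
 [ 0.4977 -0.2273  0.074 ]]
yaw 11.479762737309528 0.1757082319839166
[[ 0.5708 -0.1235  0.076 ]
 [ 0.5914 -0.232   0.076 ]
 [ 0.5351 -0.2418  0.076 ]
 [ 0.5131 -0.1349  0.076 ]] [ 0.55259751 -0.18305401  0.076     ]
[-0.0377 -0.001 ] [ 0.0252 -0.0564]
[-0.0377 -0.0003] [ 0.0242 -0.0568]
```

{"fn": "step_arm", "kwargs": {"commands": [{"fingers":1,"dx":0.02,"dy":-0.0156,"dz":0,"roll":-6},{"fingers":1,"dx":0.06,"dy":-0.047,"dz":0,"roll":-16},{"fingers":1,"dx":0.105,"dy":-0.082,"dz":0,"roll":-26},{"fingers":1,"dx":0.15,"dy":-0.117,"dz":0,"roll":-36},{"fingers":1,"dx":0.195,"dy":-0.152,"dz":0,"roll":-46},{"fingers":1,"dx":0.24,"dy":-0.1875,"dz":0,"roll":-56},{"fingers":1,"dx":0.285,"dy":-0.223,"dz":0.01,"roll":-66},{"fingers":1,"dx":0.33,"dy":-0.258,"dz":0.02,"roll":-76}], "squeeze": 20}}

```text
time: 1.1
tool_pos: [0.422, -0.3229, 0.211]
tcp_rot: [2.215, 2.228, 0.0]
wrist_force: [1.3, -0.3, 0.2]
width: 0.001
grip_force: 0.0
```

```bash
cat > go.py <<'E'
from h import *
import sys
from scipy.spatial.transform import Rotation as Ro
s=read_state();R=Ro.from_rotvec(s["tcp_rot"]).as_matrix()
ps=np.radians(11.48);Rp=np.array([[np.cos(ps),-np.sin(ps)],[np.sin(ps),np.cos(ps)]])
row=np.array([.4801,-.1412])
px=Rp.T@(s["tool_pos"][:2]-row)
print("t",s["time"],"tcp",s["tool_pos"].round(4),"panel(row_mid)xy",px.round(4),"F",s["wrist_force"].round(2),"w",s["width"])
print("heading",np.degrees(np.arctan2(R[1,0],R[0,0])).round(2),"tilt z",R[:,2].round(4))
if len(sys.argv)>1:
    g=np.array(list(map(float,sys.argv[1:4])));w=np.r_[row+Rp@g[:2],g[2]]
    print("shift",(R.T@(w-s["tool_pos"])).round(4))
E
python3 go.py 0 -.088 .1
```

```text
t 1.1 tcp [ 0.422  -0.3229  0.211 ] panel(row_mid)xy [-0.0931 -0.1665] F [ 1.35 -0.28  0.21] w 0.0006282886764340966
heading 90.35 tilt z [ 3.e-04 -2.e-04 -1.e+00]
shift [0.095  0.0762 0.111 ]
```

{"fn": "step_arm", "kwargs": {"commands": [{"fingers":1,"dx":0.04,"dy":0.032,"dz":0.02,"roll":-6},{"fingers":1,"dx":0.07,"dy":0.057,"dz":0.055,"roll":-11.4},{"fingers":1,"dx":0.095,"dy":0.076,"dz":0.09,"roll":-11.4},{"fingers":1,"dx":0.095,"dy":0.076,"dz":0.11,"roll":-11.4},{"fingers":1,"dx":0.095,"dy":0.076,"dz":0.11,"roll":-11.4},{"fingers":1,"dx":0.095,"dy":0.076,"dz":0.11,"roll":-11.4}]}}

```text
time: 1.85
tool_pos: [0.4975, -0.23, 0.102]
tcp_rot: [1.989, 2.431, 0.0]
wrist_force: [-0.2, 0.0, 0.6]
width: -0.001
grip_force: 0.0
```

```bash
python3 go.py 0 -.088 .075
python3 - <<'E'
from h import *
p,d=read_camera("top");q,_=read_camera("side")
a=cv2.resize(p[120:270,160:360],None,fx=2.5,fy=2.5);b=cv2.resize(q[100:275,170:320],None,fx=2,fy=375/175)
cv2.imwrite("pics/n1.png",np.hstack([a,b]))
E
```

```text
t 1.85 tcp [ 0.4975 -0.23    0.102 ] panel(row_mid)xy [-0.0006 -0.0904] F [-0.17  0.    0.55] w -0.001291526513037913
heading 101.41 tilt z [ 7.e-04 -4.e-04 -1.e+00]
shift [0.0025 0.0006 0.027 ]
```

View pics/n1.png

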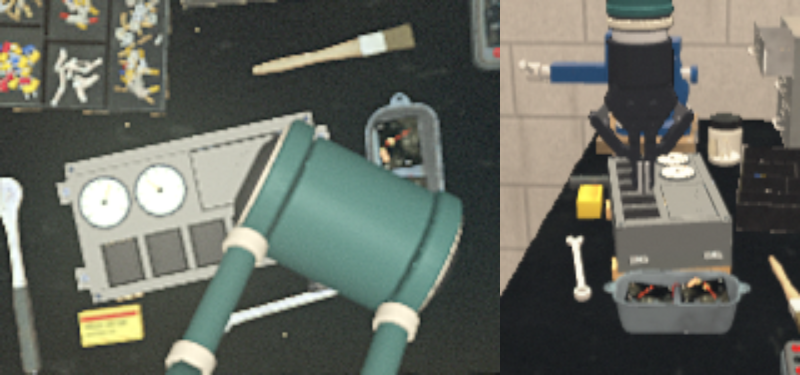

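The picture shows the closed fingers above the rightmost blank, clear of the pod, with the flap still shut.

{"fn": "step_arm", "kwargs": {"commands": [{"fingers":1,"dx":0.002,"dy":0.0005,"dz":0.015,"roll":0},{"fingers":1,"dx":0.002,"dy":0.0005,"dz":0.023,"roll":0},{"fingers":1,"dx":0.002,"dy":0.0005,"dz":0.026,"roll":0},{"fingers":1,"dx":0.002,"dy":0.0005,"dz":0.026,"roll":0}]}}

```text
time: 2.45
tool_pos: [0.4971, -0.2274, 0.0749]
tcp_rot: [-1.989, -2.431, 0.0]
wrist_force: [-0.6, 0.3, -0.0]
width: 0.0
grip_force: 0.0
```

{"fn": "step_arm", "kwargs": {"commands": [{"fingers":1,"dz":0.001},{"fingers":1,"dz":0.001}]}}

```text
invalid input
```

{"fn": "step_arm", "kwargs": {"commands": [{"fingers":1,"dz":0.001},{"fingers":1,"dz":0.001}]}}

```text
invalid input
```

All fields are needed in each row.

{"fn": "step_arm", "kwargs": {"commands": [{"fingers":1,"dx":0,"dy":0,"dz":0.0015,"roll":0},{"fingers":1,"dx":0,"dy":0,"dz":0.0015,"roll":0}]}}

```text
time: 2.7
tool_pos: [0.4976, -0.2276, 0.0741]
tcp_rot: [1.989, 2.431, 0.0]
wrist_force: [-0.2, 1.4, 1.7]
width: -0.0
grip_force: 0.5
```

{"fn": "step_arm", "kwargs": {"commands": [{"fingers":1,"dx":0,"dy":0,"dz":0.001,"roll":0},{"fingers":1,"dx":0,"dy":0,"dz":0.001,"roll":0}]}}

```text
time: 2.95
tool_pos: [0.4977, -0.2277, 0.074]
tcp_rot: [1.989, 2.431, 0.0]
wrist_force: [-2.3, 0.0, 6.5]
width: 0.001
grip_force: 3.6
```

The rightmost blank is rigid: 6.5 N with no travel. Next blank.

{"fn": "step_arm", "kwargs": {"commands": [{"fingers":1,"dx":0,"dy":0,"dz":-0.012,"roll":0},{"fingers":1,"dx":0.022,"dy":0,"dz":-0.014,"roll":0},{"fingers":1,"dx":0.044,"dy":0,"dz":-0.012,"roll":0},{"fingers":1,"dx":0.044,"dy":0,"dz":-0.008,"roll":0},{"fingers":1,"dx":0.044,"dy":0,"dz":-0.003,"roll":0},{"fingers":1,"dx":0.044,"dy":0,"dz":-0.001,"roll":0},{"fingers":1,"dx":0.044,"dy":0,"dz":0,"roll":0},{"fingers":1,"dx":0.044,"dy":0,"dz":0,"roll":0}]}}

```text
time: 3.95
tool_pos: [0.4882, -0.1839, 0.074]
tcp_rot: [-1.989, -2.429, -0.001]
wrist_force: [-5.3, 5.1, 14.3]
width: 0.001
grip_force: 6.6
```

Also rigid, and that touch was firmer than I want, so I'll approach the next one more gently.

{"fn": "step_arm", "kwargs": {"commands": [{"fingers":1,"dx":0,"dy":0,"dz":-0.012,"roll":0},{"fingers":1,"dx":0.022,"dy":0,"dz":-0.014,"roll":0},{"fingers":1,"dx":0.044,"dy":0,"dz":-0.012,"roll":0},{"fingers":1,"dx":0.044,"dy":0,"dz":-0.008,"roll":0},{"fingers":1,"dx":0.044,"dy":0,"dz":-0.004,"roll":0},{"fingers":1,"dx":0.044,"dy":0,"dz":-0.002,"roll":0},{"fingers":1,"dx":0.044,"dy":0,"dz":-0.001,"roll":0},{"fingers":1,"dx":0.044,"dy":0,"dz":-0.001,"roll":0}]}}

```text
time: 4.95
tool_pos: [0.4799, -0.1415, 0.0738]
tcp_rot: [-1.99, -2.431, 0.0]
wrist_force: [-0.7, 1.2, 1.8]
width: -0.002
grip_force: 0.5
```

```bash
python3 go.py 0 0 .074
```

```text
t 4.95 tcp [ 0.4799 -0.1415  0.0738] panel(row_mid)xy [-0.0003 -0.0002] F [-0.68  1.17  1.76] w -0.002115636381980458
heading 101.4 tilt z [-2.e-04  1.e-04 -1.e+00]
shift [ 0.0002  0.0003 -0.0002]
```

{"fn": "step_arm", "kwargs": {"commands": [{"fingers":1,"dx":0,"dy":0,"dz":0.0007,"roll":0},{"fingers":1,"dx":0,"dy":0,"dz":0.001,"roll":0}]}}

```text
time: 5.2
tool_pos: [0.4799, -0.1415, 0.073]
tcp_rot: [1.989, 2.431, -0.0]
wrist_force: [-1.0, 0.9, 3.2]
width: -0.001
grip_force: 1.2
```

{"fn": "step_arm", "kwargs": {"commands": [{"fingers":1,"dx":0,"dy":0,"dz":0.0007,"roll":0},{"fingers":1,"dx":0,"dy":0,"dz":0.001,"roll":0}]}}

```text
time: 5.45
tool_pos: [0.48, -0.1414, 0.072]
tcp_rot: [1.989, 2.431, -0.0]
wrist_force: [-0.6, -0.8, 1.5]
width: -0.0
grip_force: 1.4
```

The middle blank gives, with the tip at 0.072 and about 2 N. I'll press on in small steps.

{"fn": "step_arm", "kwargs": {"commands": [{"fingers":1,"dx":0,"dy":0,"dz":0.001,"roll":0},{"fingers":1,"dx":0,"dy":0,"dz":0.002,"roll":0},{"fingers":1,"dx":0,"dy":0,"dz":0.003,"roll":0},{"fingers":1,"dx":0,"dy":0,"dz":0.0035,"roll":0},{"fingers":1,"dx":0,"dy":0,"dz":0.0035,"roll":0}]}}

```text
time: 6.08
tool_pos: [0.48, -0.1414, 0.0684]
tcp_rot: [1.989, 2.431, 0.0]
wrist_force: [-0.7, -1.1, 3.2]
width: -0.0
grip_force: 1.8
```

```bash
python3 go.py
python3 - <<'E'
from h import *
q,_=read_camera("side")
cv2.imwrite("pics/n2.png",cv2.resize(q[100:275,180:320],None,fx=3,fy=3))
E
```

```text
t 6.075 tcp [ 0.48   -0.1414  0.0684] panel(row_mid)xy [-0.0001 -0.0001] F [-0.72 -1.12  3.21] w -0.00041979687953238546
heading 101.43 tilt z [ 3.e-04 -2.e-04 -1.e+00]
```

View pics/n2.png

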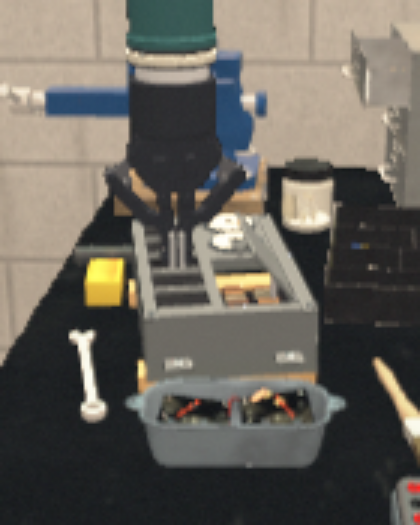

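The side view shows the panel opening uncovered around (245,290). The flap is seen nearly edge-on, from (315,300) up to (265,215), which fits ajar (0.95 rad). I'll let go of the blank, rise, and start pushing to the left of the tongue.

{"fn": "step_arm", "kwargs": {"commands": [{"fingers":1,"dx":0,"dy":0,"dz":-0.01,"roll":0},{"fingers":1,"dx":0,"dy":0,"dz":-0.036,"roll":0},{"fingers":1,"dx":-0.012,"dy":0,"dz":-0.036,"roll":0},{"fingers":1,"dx":-0.025,"dy":0.01,"dz":-0.036,"roll":0},{"fingers":1,"dx":-0.025,"dy":0.02,"dz":-0.036,"roll":0},{"fingers":1,"dx":-0.025,"dy":0.03,"dz":-0.036,"roll":0},{"fingers":1,"dx":-0.025,"dy":0.035,"dz":-0.036,"roll":0},{"fingers":1,"dx":-0.025,"dy":0.035,"dz":-0.036,"roll":0}]}}

```text
time: 7.12
tool_pos: [0.5193, -0.1584, 0.104]
tcp_rot: [-1.988, -2.432, 0.0]
wrist_force: [0.8, 0.5, 0.6]
width: 0.001
grip_force: 0.0
```

```bash
python3 go.py
cat > flap.py <<'E'
from h import *
# flap angle from the side depth: points in the flap's y band above the panel, in panel axes from the hinge
ps=np.radians(11.48);Rp=np.array([[np.cos(ps),-np.sin(ps)],[np.sin(ps),np.cos(ps)]])
for n in("side","top"):
    _,d=read_camera(n);P=cloud(n,d);xy=(P[...,:2]-[.4801,-.1412])@Rp-[.0935,-.055];z=P[...,2]-.074
    m=(d>0)&(xy[...,1]>-.058)&(xy[...,1]<-.02)&(xy[...,0]>-.065)&(xy[...,0]<.035)&(z>.012)&(z<.065)
    X=xy[m];Z=z[m];print(n,m.sum(), np.percentile(np.c_[X,Z],[5,50,95],0).round(3) if m.sum() else "")
    if m.sum()>5: print(" angle",np.percentile(np.arctan2(Z,-X[:,0]),[10,50,90]).round(2))
E
python3 flap.py
```

```text
t 7.125 tcp [ 0.5193 -0.1584  0.104 ] panel(row_mid)xy [ 0.035  -0.0247] F [0.79 0.48 0.63] w 0.0006791904054708509
heading 101.47 tilt z [-6.e-04  2.e-04 -1.e+00]
side 60 [[-0.041 -0.056  0.015]
 [-0.027 -0.051  0.032]
 [-0.013 -0.023  0.048]]
 angle [0.8  0.88 0.89]
top 11 [[-0.016 -0.053  0.013]
 [-0.012 -0.049  0.017]
 [-0.008 -0.042  0.02 ]]
 angle [0.88 0.94 1.05]
```

Depth puts the flap angle at about 0.9 rad, so it is ajar. Now I'll push slowly.

{"fn": "step_arm", "kwargs": {"commands": [{"fingers":1,"dx":0,"dy":0.006,"dz":0,"roll":0},{"fingers":1,"dx":0,"dy":0.012,"dz":0,"roll":0},{"fingers":1,"dx":0,"dy":0.018,"dz":0,"roll":0},{"fingers":1,"dx":0,"dy":0.024,"dz":0,"roll":0},{"fingers":1,"dx":0,"dy":0.03,"dz":0,"roll":0},{"fingers":1,"dx":0,"dy":0.036,"dz":0,"roll":0},{"fingers":1,"dx":0,"dy":0.04,"dz":0,"roll":0},{"fingers":1,"dx":0,"dy":0.04,"dz":0,"roll":0}]}}

```text
time: 8.22
tool_pos: [0.5586, -0.1508, 0.1042]
tcp_rot: [1.989, 2.432, 0.0]
wrist_force: [-0.2, -0.1, -0.7]
width: 0.002
grip_force: 0.0
```

```bash
python3 go.py;python3 flap.py
```

```text
t 8.225 tcp [ 0.5586 -0.1508  0.1042] panel(row_mid)xy [ 0.075  -0.0251] F [-0.2  -0.13 -0.74] w 0.0018439657549648692
heading 101.44 tilt z [ 0.  0. -1.]
side 86 [[-0.006 -0.056  0.015]
 [-0.005 -0.045  0.038]
 [-0.002 -0.023  0.06 ]]
 angle [1.27 1.45 1.53]
top 0
```

{"fn": "step_arm", "kwargs": {"commands": [{"fingers":1,"dx":0,"dy":0.003,"dz":0,"roll":0},{"fingers":1,"dx":0,"dy":0.005,"dz":0,"roll":0},{"fingers":1,"dx":0,"dy":0.007,"dz":0,"roll":0},{"fingers":1,"dx":0,"dy":0.008,"dz":0,"roll":0},{"fingers":1,"dx":0,"dy":0.008,"dz":0,"roll":0}]}}

```text
time: 8.95
tool_pos: [0.5662, -0.1493, 0.1043]
tcp_rot: [-1.989, -2.432, 0.0]
wrist_force: [0.2, -0.4, -0.8]
width: 0.001
grip_force: 0.0
```

```bash
python3 go.py;python3 flap.py
```

```text
t 8.95 tcp [ 0.5662 -0.1493  0.1043] panel(row_mid)xy [ 0.0828 -0.0251] F [ 0.19 -0.39 -0.8 ] w 0.0014955055077120183
heading 101.43 tilt z [-0.  0. -1.]
side 103 [[-0.003 -0.056  0.015]
 [ 0.003 -0.043  0.037]
 [ 0.01  -0.023  0.058]]
 angle [1.46 1.67 1.73]
top 1 [[ 0.007 -0.032  0.033]
 [ 0.007 -0.032  0.033]
 [ 0.007 -0.032  0.033]]
```

{"fn": "step_arm", "kwargs": {"commands": [{"fingers":1,"dx":0,"dy":0.002,"dz":0,"roll":0},{"fingers":1,"dx":0,"dy":0.004,"dz":0,"roll":0},{"fingers":1,"dx":0,"dy":0.004,"dz":0,"roll":0},{"fingers":1,"dx":0,"dy":0.004,"dz":0,"roll":0}]}}

```text
time: 9.55
tool_pos: [0.5701, -0.1485, 0.1042]
tcp_rot: [-1.989, -2.432, 0.0]
wrist_force: [-0.1, -0.8, -0.6]
width: 0.001
grip_force: 0.0
```

```bash
python3 go.py;python3 flap.py
```

```text
t 9.55 tcp [ 0.5701 -0.1485  0.1042] panel(row_mid)xy [ 0.0867 -0.025 ] F [-0.13 -0.83 -0.64] w 0.000899877141357582
heading 101.43 tilt z [-1.e-04 -0.e+00 -1.e+00]
side 110 [[-0.002 -0.055  0.015]
 [ 0.006 -0.043  0.036]
 [ 0.014 -0.022  0.057]]
 angle [1.52 1.74 1.81]
top 3 [[ 0.005 -0.033  0.023]
 [ 0.01  -0.03   0.038]
 [ 0.016 -0.028  0.053]]
```

{"fn": "step_arm", "kwargs": {"commands": [{"fingers":1,"dx":0,"dy":0.002,"dz":0,"roll":0},{"fingers":1,"dx":0,"dy":0.003,"dz":0,"roll":0},{"fingers":1,"dx":0,"dy":0.003,"dz":0,"roll":0},{"fingers":1,"dx":0,"dy":0.003,"dz":0,"roll":0},{"fingers":1,"dx":0,"dy":0.003,"dz":0,"roll":0},{"fingers":1,"dx":0,"dy":0.003,"dz":0,"roll":0}]}}

```text
time: 10.4
tool_pos: [0.5723, -0.148, 0.1041]
tcp_rot: [-1.989, -2.431, 0.002]
wrist_force: [-4.9, -0.9, 2.8]
width: 0.002
grip_force: 2.9
```

```bash
python3 go.py;python3 flap.py
```

```text
t 10.4 tcp [ 0.5723 -0.148   0.1041] panel(row_mid)xy [ 0.089 -0.025] F [-4.89 -0.88  2.8 ] w 0.0017123484842102037
heading 101.43 tilt z [-0.0015 -0.     -1.    ]
side 111 [[-0.001 -0.056  0.015]
 [ 0.006 -0.044  0.036]
 [ 0.014 -0.022  0.056]]
 angle [1.54 1.74 1.81]
top 4 [[ 0.004 -0.03   0.017]
 [ 0.009 -0.028  0.035]
 [ 0.014 -0.025  0.051]]
```

The flap is against its stop (4.9 N, angle no longer changing). I'll back off gently, then rise clear.

{"fn": "step_arm", "kwargs": {"commands": [{"fingers":1,"dx":0,"dy":-0.004,"dz":0,"roll":0},{"fingers":1,"dx":0,"dy":-0.015,"dz":0,"roll":0},{"fingers":1,"dx":0,"dy":-0.035,"dz":0,"roll":0},{"fingers":1,"dx":0,"dy":-0.065,"dz":-0.02,"roll":0},{"fingers":1,"dx":0,"dy":-0.09,"dz":-0.06,"roll":0},{"fingers":1,"dx":0,"dy":-0.1,"dz":-0.11,"roll":0},{"fingers":1,"dx":0,"dy":-0.1,"dz":-0.14,"roll":0},{"fingers":1,"dx":0,"dy":-0.1,"dz":-0.14,"roll":0}]}}

```text
time: 11.5
tool_pos: [0.4768, -0.1686, 0.2479]
tcp_rot: [1.985, 2.425, 0.004]
wrist_force: [0.3, 0.0, 1.0]
width: -0.002
grip_force: 0.0
```

```bash
python3 go.py;python3 flap.py
python3 - <<'E'
from h import *
p,d=read_camera("top");q,_=read_camera("side")
a=cv2.resize(p[120:270,150:360],None,fx=2.3,fy=2.5);b=cv2.resize(q[100:275,180:320],None,fx=2,fy=375/175)
cv2.imwrite("pics/n3.png",np.hstack([a,b]))
E
```

```text
t 11.5 tcp [ 0.4768 -0.1686  0.2479] panel(row_mid)xy [-0.0087 -0.0262] F [0.26 0.05 0.96] w -0.0018882339616244136
heading 101.41 tilt z [ 0.0075 -0.0027 -1.    ]
side 108 [[-0.001 -0.055  0.015]
 [ 0.006 -0.044  0.037]
 [ 0.014 -0.024  0.057]]
 angle [1.54 1.74 1.8 ]
top 126 [[ 0.003 -0.052  0.016]
 [ 0.011 -0.037  0.04 ]
 [ 0.019 -0.021  0.056]]
 angle [1.78 1.84 1.89]
```

View pics/n3.png

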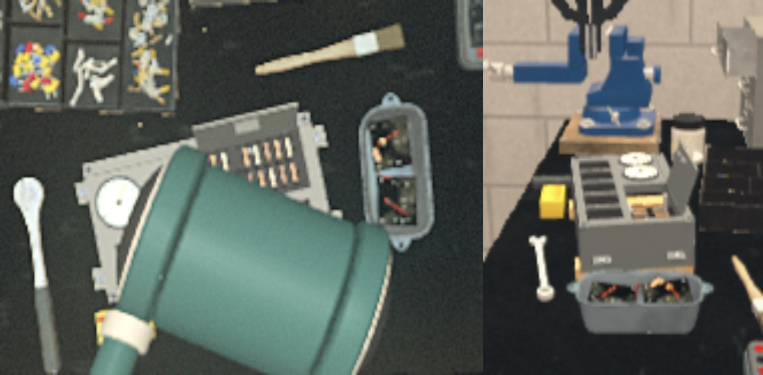

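The picture shows the flap standing fully back at (240,130) in the top view and (683,180) in the side view. It holds on its own, the gripper is well clear, and the other things have not moved.

{"fn": "step_arm", "kwargs": {"commands": [{"fingers":1,"dx":0,"dy":0,"dz":0,"roll":0},{"fingers":1,"dx":0,"dy":0,"dz":0,"roll":0},{"fingers":1,"dx":0,"dy":0,"dz":0,"roll":0},{"fingers":1,"dx":0,"dy":0,"dz":0,"roll":0}]}}

```text
time: 12.2
tool_pos: [0.475, -0.1677, 0.2441]
tcp_rot: [-1.989, -2.431, 0.0]
wrist_force: [0.6, -0.2, 0.1]
width: -0.0
grip_force: 0.0
```

```bash
python3 -c "
from workcell import *
print(finish_job())"
```

```text
the job is handed in; nothing more can be done
None
```

The middle blank was the catch: pressing it sprang the flap ajar, and I pushed it open to its stop, where it stays by itself; the job was handed in at about 12 s with the arm clear and nothing else moved, though one touch on a rigid blank reached 14 N, firmer than intended.

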